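# Return the red filter cassette to its labelled bay

## Task

Slide the red filter cassette flat along the bench, ridge end first, into the rack bay with the red label, and ease it fully home: past the sprung roller catch and right up against the bay's back stop, without ramming it. Leave the green cassette in its bay and the mug, screwdriver and tape where they are.

Things in the scene. Friction and masses are not known exactly. Their poses are not given: they have to be found in the camera images.
- red_cassette: Red filter cassette lying flat: black frame 80 (own x) x 96 (own y) x 10 mm (z) with a red window; origin at the centre of its underside. A half-round steel ridge, radius 4 mm, 44 mm long along own y, stands on its top 30 mm from the origin toward own +x: this end goes into the bay first. Wider than most grippers open; about 0.2 kg.
- green_cassette: The same cassette with a green window, already home in the green-labelled bay. Stays there.
- rack: Low dark steel rack fixed on the bench, 345 mm wide (own y), three bays at own y = -111, 0, +111 mm, open toward own -x (the robot); the bay floor is the bench. Origin on the bench, where a cassette's origin lies when home in the middle bay. A bridge at own x 7 to 37 mm, underside 34 mm up, catch heads to 52 mm high, spans the bays. Back stop face at own x = +40.5 mm.
- red_label: Red label, a sloping 76 x 20 mm plate on the front of the bridge over its bay; which bay it marks varies. Its origin is not on the plate but on the bench below, where the cassette's origin lies when fully home in that bay (back stop 0.5 mm beyond); own x points into the bay, own y along the rack.
- red_mouth (a point): Centre, on the bench, of the red bay's entrance, where its full width of 99 mm begins, between rails 12 mm wide and 16 mm high; ahead of it the rails taper over 15 mm to points 111 mm apart. Lips with underside 12 mm above the bench overhang each side of the bay by 6 mm. A cassette that is home sticks out 18 mm from here.
- red_catch (a point): Lowest point, 12 mm above the bench, of the red bay's sprung roller catch: white roller 14 mm in diameter, 20 mm long, under the bridge; it can rise 5 mm. The cassette's ridge must be pushed under it (some 5 to 15 N in all); the roller then drops behind the ridge, on the robot's side, and keeps the cassette home.
- green_label: Green label, same form and origin convention, over the bay that holds the green cassette.
- blue_label: Blue label, same form and origin convention, over a bay that is empty too but is not the one to use.
- mug: Blue and white mug, 78 mm in diameter, 92 mm high, standing at the right front of the bench; origin at the centre of its underside.
- ball_driver_red: Screwdriver with a red handle, 184 mm long, lying at the left of the bench.
- tape_roll: Roll of black tape, 57 mm in diameter, 19 mm high, lying flat at the left of the bench.
- red_ridge (a point): Middle of the top of the red cassette's ridge, 14 mm above its underside.

How it is judged:
By the outcome, as a careful person would: the job done as asked, in the order asked, and still so for the second after the job is handed in, with the robot touching nothing.
It also fails if it takes over 51 s, if anything falls off the work surface, if the arm or the gripper's body presses on something with over 40 N, if the wrist force passes 120 N, or if a joint passes its speed limit or range.

## Robot

A 7-joint arm with a two-finger parallel gripper is mounted at the origin on a cart in front of the work surface, level with it; the furniture and walls round the work are solid. World frame = base frame: x ahead of the robot, y to its left, z up, the work surface at z = 0. Lengths are in m, angles in rad, forces in N, time in s.
With the tool pointing down it reaches from about 0.4 to 0.875 m from the base axis. Payload 19.3 kg.
Tool frame: the origin (TCP) lies at the very end of the fingers, on their centre line; the grasp point (between the pads) lies 19 mm behind it; z points along the fingers, y is the line along which they close (so a half turn about z gives the same grasp; the last joint's range is limited). The gripper opens to 85 mm and grips with 20 to 120 N. Pads are 22 mm wide; open, the fingers measure 114 mm over their backs; the gripper's body (76 mm by 85 mm) begins 54 mm behind the grasp point. The pads swing forward as they close: fully open they stand 13 mm farther back than shut.
Start: joints at [-1.178, 0.521, -0.036, 1.599, 0.021, 1.021, -0.113], TCP at [0.279, 0.559, 0.231] pointing down, gripper open.
Joint ranges: [-2.91, 2.91], [-0.3, 2.13], [-1.5, 1.42], [0.17, 2.43], [-1.26, 4.41], [0.16, 1.93], [-2.52, 2.52]. Speed limits (rad/s): [1.89, 1.89, 2.39, 2.39, 3.01, 3.01, 3.01].

## Interface

Orientations are given as [roll, pitch, yaw] about the fixed x, y, z axes, in that order (R = Rz(yaw) Ry(pitch) Rx(roll)).
In Python, from workcell import monitor, optics, workorder gives the robot as it stands.
- The arm moves only by the tool apply_moves, never from a script. Its arguments are lists of equal length, an entry for each row: "linear": the shift along the tool's x, y, z each as a share of 0.1 m, from -1 to 1, a list of three; "delta_rot": the turn, a rotation vector about the tool's x, y, z each as a share of 120 degrees, from -1 to 1, a list of three. A call has exactly 5 rows; each row is the pose to reach, as a shift and turn from the pose commanded when the call began, along the tool's axes at that moment; what a row does not reach only later rows make up. A row lasts 1/12 s, in which the tool goes at most 41.7 mm and 7.16 degrees, less where a joint would pass 70% of its speed; a pose out of reach is approached as far as the arm can. A call with a number of a shift or a turn outside -1 to 1 is refused whole. A call with a gripper value outside its range is refused whole. "gripper" is the opening, from -1 (shut) to 1 (fully open), set as the call begins (left out, the last holds). The fingers move at their own pace and stop on an object; "force" is the grip in N (left out, the last holds). Time passes only in rows, so rows that repeat a pose let the fingers close, or fill a call up. It gives the time, the measured TCP pose, the force, the opening and the grip force at its end, in the units of the state.
- monitor.observe(): the state, without advancing time (a new reading comes with each control period).
- optics.grab_frame(name): name is "scene" or "top" or "wrist"; returns (picture, depth): 420x560x3 uint8, red, green, blue; 420x560 float32, m along the optical axis (not along the pixel's ray), 0 where there is no reading.
- optics.camera_info(name): a dict with "fx", "fy", "cx", "cy" (pixels), "rvec" (rotation vector, rad) and "tvec" (3), from world to camera coordinates, as OpenCV has them; the wrist camera has in their place "T_tool_cam" (4x4, takes a point from camera to tool coordinates, whose origin is the TCP and whose axes are the flange's). Camera axes: x right, y down, z forward; pixel columns grow to the right and rows downward; lengths in m; the calibration is good to about 2 mm. A picture is of the moment at which its call begins: read the wrist's pose just before it. camera_info takes no time and is no camera call.
- workorder.job_done(): hands the job in; it is judged then, once.
The state is a dict: "clock": time; "qpos": joint angles; "qd": joint speeds; "joint_efforts": joint torques, N m; "position": TCP position; "tool_rot": TCP orientation; "force": force on the tool from outside, world axes, zero at the start; "moment": the same for the moment, N m; "grip_width": finger opening in m; "finger_force": force on a finger pad.
Only numpy, scipy, OpenCV 4.12 (cv2) and the standard library are available. Lean on these libraries where they do the work, as an engineer would, in place of code of your own. Each camera call takes 0.05 s, during which the arm holds its last target. There are 200 camera calls.

## Working session

There is one attempt and no reset: what is moved stays moved. The work goes in short steps, Python scripts to look and compute and a tool call to move; the robot and the scene stay as the last step left them, time stands still between calls to the robot, and variables do not carry over. Pictures are saved under pics/ and viewed, at most 10 in all, crops included, and the job is handed in when it is done.

Besides the shell and the picture viewer there is one more tool, called after "Emit:" as a command line: name --argument value ..., lists and objects as JSON in quotes. apply_moves: Moves the arm, as the interface text tells. Its arguments: {"type":"object","properties":{"linear":{"type":"array"},"delta_rot":{"type":"array"},"gripper":{"type":"number"},"force":{"type":"number"}},"required":["linear","delta_rot"]}

```bash
mkdir -p pics; cat > h.py <<'E'
import numpy as np, cv2
from workcell import monitor, optics, workorder
def cam(n):
    c=optics.camera_info(n); R,_=cv2.Rodrigues(np.array(c["rvec"],float)); return c,R,np.array(c["tvec"],float).ravel()
def ray(n,uv,z):
    c,R,t=cam(n); uv=np.atleast_2d(uv).astype(float)
    d=np.c_[(uv[:,0]-c["cx"])/c["fx"],(uv[:,1]-c["cy"])/c["fy"],np.ones(len(uv))]@R
    o=-R.T@t; return o+d*((z-o[2])/d[:,2])[:,None]
def save(n,im): cv2.imwrite(f"pics/{n}.png",im[:,:,::-1])
E
python3 - <<'E'
from h import *
s=monitor.observe(); print({k:np.round(v,3) for k,v in s.items()})
for n in("scene","top"):
    im,d=optics.grab_frame(n); save(n+"0",im); np.savez(f"{n}0.npz",im=im,d=d)
    c,R,t=cam(n); print(n,c["fx"],-R.T@t,R[2])
print(optics.camera_info("wrist")["T_tool_cam"])
E
```

```text
{'clock': np.float64(0.0), 'qpos': array([-1.178,  0.522, -0.036,  1.6  ,  0.021,  1.021, -0.113]), 'qd': array([ 0.001,  0.   ,  0.001, -0.002, -0.   , -0.   , -0.001]), 'joint_efforts': array([ 1.0000e-03, -9.2710e+01,  1.9800e+00, -3.6993e+01,  1.8000e-02,
        8.0000e-03,  0.0000e+00]), 'position': array([0.279, 0.559, 0.231]), 'tool_rot': array([-3.14 ,  0.   ,  2.679]), 'force': array([-0.036,  0.32 , -0.176]), 'moment': array([-0.035,  0.068,  0.019]), 'finger_force': np.float64(0.0), 'grip_width': np.float64(0.085)}
scene 378.9507992838701 [ 0.0546414  -0.54948008  0.67290019] [ 0.5298449   0.53191206 -0.66055578]
top 417.2434566347043 [ 0.38442446 -0.06161225  1.21585627] [ 0.13457922  0.02915627 -0.9904738 ]
[[ 5.96503865e-04 -9.45735200e-01 -3.24937801e-01  8.33185929e-02]
 [ 9.99999687e-01  3.95441953e-04  6.84808918e-04  5.40407812e-04]
 [-5.19153861e-04 -3.24938108e-01  9.45735141e-01 -1.43147868e-01]
 [ 0.00000000e+00  0.00000000e+00  0.00000000e+00  1.00000000e+00]]
```

View pics/top0.png

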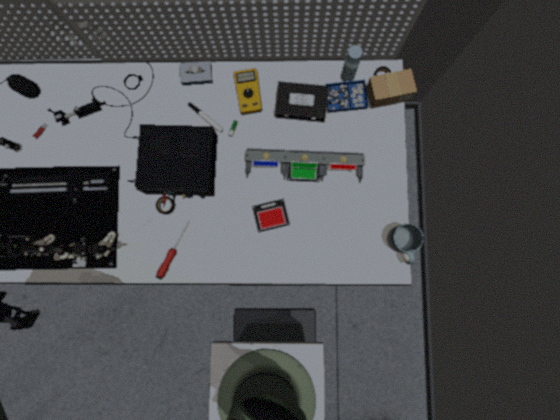

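View pics/scene0.png

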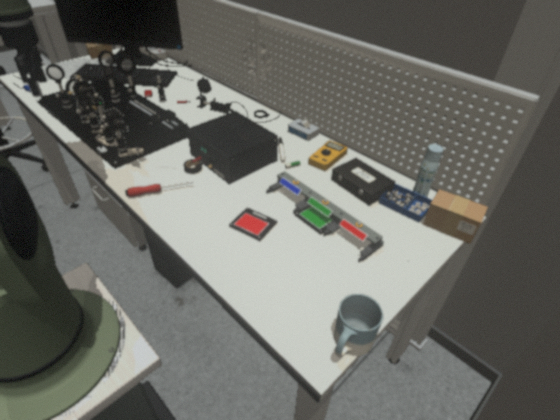

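The top view shows the red cassette at about (271,216), with its ridge end up, towards the rack. The labels are blue at (266,163), green around (305,171) and red at (342,167), so the red bay is the right-hand one. The mug is at (405,240). The scene view agrees.

```bash
cat >> h.py <<'E'
def blobs(im,col,amin=20):
    h=cv2.cvtColor(im,cv2.COLOR_RGB2HSV).astype(int); H,S,V=h[...,0],h[...,1],h[...,2]
    m={'red':((H<8)|(H>172)),'green':(H>45)&(H<80),'blue':(H>105)&(H<130)}[col]&(S>130)&(V>60)
    n,l,st,c=cv2.connectedComponentsWithStats(m.astype(np.uint8))
    return [(c[i],st[i],l==i) for i in range(1,n) if st[i,4]>=amin]
def back(n,d,uv):
    c,R,t=cam(n); u,v=np.asarray(uv,float).T; z=d
    p=np.c_[(u-c["cx"])/c["fx"]*z,(v-c["cy"])/c["fy"]*z,z]; return (p-t)@R
E
python3 - <<'E'
from h import *
for n in("scene","top"):
    f=np.load(n+"0.npz"); im,d=f["im"],f["d"]
    for col in("red","green","blue"):
        for c,st,m in blobs(im,col):
            v,u=np.nonzero(m&(d>0)); P=back(n,d[v,u],np.c_[u,v])
            r=cv2.minAreaRect(np.c_[u,v].astype(np.float32))
            print(n,col,c.round(1),st[4],"P",np.median(P,0).round(4),"rect",np.round(r[1],1),round(r[2],1),"z0.01",ray(n,c,.01).round(4))
im=np.load("top0.npz")["im"][130:250,230:430]
save("topcrop",cv2.resize(im,None,fx=4,fy=4,interpolation=cv2.INTER_CUBIC))
im=np.load("scene0.npz")["im"][160:270,220:400]
save("scenecrop",cv2.resize(im,None,fx=4.4,fy=4.4,interpolation=cv2.INTER_CUBIC))
E
```

```text
scene red [141.6 189.4] 125 P [0.3632 0.2847 0.0208] rect [ 5.3 30.5] 83.3 z0.01 [[0.3709 0.2974 0.01  ]]
scene red [251.2 223.4] 322 P [ 0.5041 -0.0126  0.0091] rect [26.6 13.5] 25.0 z0.01 [[ 0.5035 -0.0134  0.01  ]]
scene red [352.5 229.3] 133 P [ 0.6477 -0.2184  0.0398] rect [26.9  4.9] 35.0 z0.01 [[ 0.6756 -0.2025  0.01  ]]
scene green [313.5 217.8] 90 P [ 0.6362 -0.1066  0.0092] rect [20.1  5.4] 36.0 z0.01 [[ 0.6354 -0.1074  0.01  ]]
scene blue [289.5 185.7] 61 P [0.6582 0.0028 0.04  ] rect [19.1  3.1] 33.7 z0.01 [[0.6864 0.0297 0.01  ]]
top red [ 38.6 132.1] 39 P [0.7648 0.6963 0.0087] rect [ 3.5 10.6] 39.8 z0.01 [[0.7652 0.6951 0.01  ]]
top red [342.9 166.5] 96 P [ 0.6475 -0.2197  0.0424] rect [24.   4.7] 3.6 z0.01 [[ 0.6543 -0.2233  0.01  ]]
top red [271.1 217.5] 364 P [ 0.5047 -0.0125  0.0111] rect [15.5 23.5] 76.0 z0.01 [[ 0.504  -0.0126  0.01  ]]
top red [166.  263.2] 188 P [0.3698 0.2859 0.024 ] rect [ 6.7 30.9] 27.6 z0.01 [[0.372  0.2901 0.01  ]]
top green [303.3 170.2] 310 P [ 0.6435 -0.1061  0.0129] rect [24.1 14.6] 4.8 z0.01 [[ 0.6436 -0.1069  0.01  ]]
top blue [351.   86.6] 41 P [ 0.9061 -0.2512  0.003 ] rect [ 8.1 10.7] 7.1 z0.01 [[ 0.9003 -0.2523  0.01  ]]
top blue [335.3  86.9] 30 P [ 0.9033 -0.2064  0.0038] rect [4. 8.] 90.0 z0.01 [[ 0.8996 -0.2053  0.01  ]]
top blue [340.7  95.3] 23 P [ 0.8763 -0.2225  0.0034] rect [3.5 7.3] 18.4 z0.01 [[ 0.8729 -0.2211  0.01  ]]
top blue [364.3 100.1] 30 P [ 0.8569 -0.2918  0.0045] rect [14.  3.] 90.0 z0.01 [[ 0.8572 -0.2912  0.01  ]]
top blue [350.8 103.6] 35 P [ 0.8468 -0.2511  0.0065] rect [10.4  4.7] 71.6 z0.01 [[ 0.8468 -0.2506  0.01  ]]
top blue [334.6 105.9] 39 P [ 0.8431 -0.2069  0.0033] rect [ 6.1 10.8] 82.9 z0.01 [[ 0.84   -0.2022  0.01  ]]
top blue [265.2 163.1] 83 P [0.658  0.0014 0.0426] rect [22.2  3.6] 3.2 z0.01 [[0.6656 0.0055 0.01  ]]
```

View pics/topcrop.png

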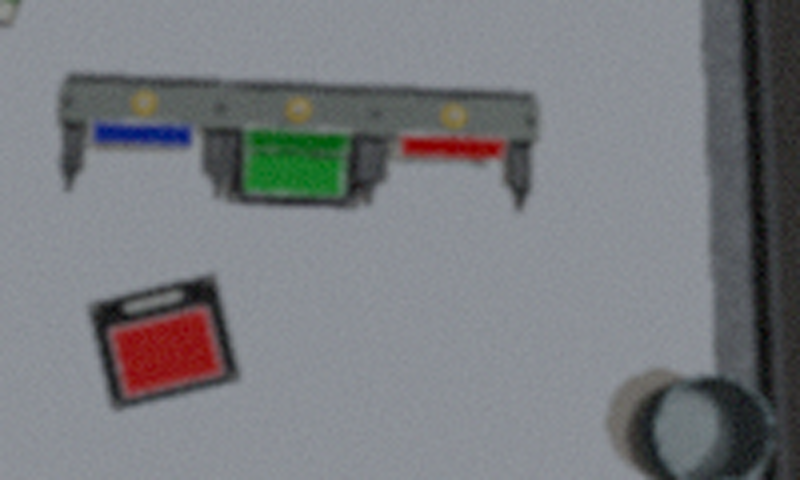

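View pics/scenecrop.png

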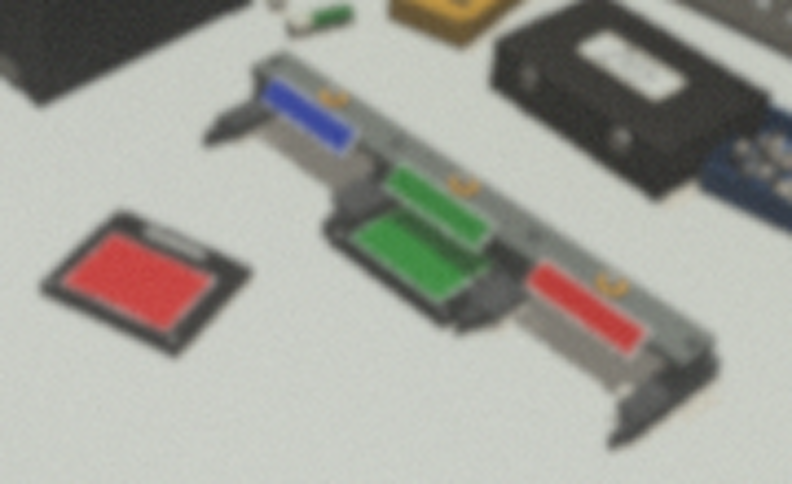

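```bash
python3 - <<'E'
from h import *
for n,(a,b,c_,d_) in {"top":(205,195,262,240),"scene":(205,225,245,282)}.items():
    im=np.load(n+"0.npz")["im"]
    g=im.max(2).astype(int)
    x0,x1,y0,y1=(245,297,192,238) if n=="top" else (222,285,200,248)
    sub=im[y0:y1,x0:x1].astype(int); bg=np.median(sub.reshape(-1,3),0)
    m=(sub.min(2)<90).astype(np.uint8) if n=="top" else (sub.min(2)<120).astype(np.uint8)
    cs,_=cv2.findContours(m,cv2.RETR_EXTERNAL,cv2.CHAIN_APPROX_NONE); c=max(cs,key=cv2.contourArea)[:,0]+[x0,y0]
    W=ray(n,c,.01)[:,:2]; r=cv2.minAreaRect((W*1000).astype(np.float32)); print(n,bg,r)
E
```

```text
top [138. 141. 147.] ((511.3776550292969, -11.031394958496094), (78.93457794189453, 94.00468444824219), 13.691649436950684)
scene [200. 203. 195.] ((507.44195556640625, -15.852638244628906), (83.51683807373047, 96.83953857421875), 13.863191604614258)
```

Emit:
apply_moves --linear '[[-0.2,-0.18,0],[-0.5,-0.44,0],[-0.8,-0.71,0],[-1,-0.885,0],[-1,-0.885,0]]' --delta_rot '[[0,0,0],[0,0,0],[0,0,0],[0,0,0],[0,0,0]]'

```text
clock: 0.52
position: [0.3318, 0.4301, 0.2314]
tool_rot: [-3.14, 0.002, 2.673]
force: [1.1, 0.2, -0.2]
grip_width: 0.0856
finger_force: 0.0
```

Emit:
apply_moves --linear '[[-0.25,-0.22,0],[-0.5,-0.44,0],[-0.75,-0.66,0],[-1,-0.885,0],[-1,-0.885,0]]' --delta_rot '[[0,0,0],[0,0,0],[0,0,0],[0,0,0],[0,0,0]]'

```text
clock: 0.93
position: [0.3812, 0.3058, 0.2313]
tool_rot: [-3.14, 0.001, 2.673]
force: [0.6, -0.3, 0.3]
grip_width: 0.0857
finger_force: 0.0
```

Emit:
apply_moves --linear '[[-0.25,-0.22,0],[-0.5,-0.44,0],[-0.75,-0.66,0],[-1,-0.885,0],[-1,-0.885,0]]' --delta_rot '[[0,0,0],[0,0,0],[0,0,0],[0,0,0],[0,0,0]]'

```text
clock: 1.35
position: [0.4307, 0.1821, 0.2313]
tool_rot: [-3.14, 0.001, 2.672]
force: [1.2, -0.1, -0.4]
grip_width: 0.0855
finger_force: 0.0
```

Emit:
apply_moves --linear '[[-0.25,-0.22,0],[-0.5,-0.44,0],[-0.75,-0.66,0],[-1,-0.885,0],[-1,-0.885,0]]' --delta_rot '[[0,0,0],[0,0,0],[0,0,0],[0,0,0],[0,0,0]]'

```text
clock: 1.77
position: [0.4804, 0.0582, 0.2313]
tool_rot: [-3.14, 0.001, 2.672]
force: [-1.1, -1.3, 0.2]
grip_width: 0.0857
finger_force: 0.0
```

Emit:
apply_moves --linear '[[-0.2,-0.18,0],[-0.4,-0.37,0],[-0.62,-0.55,0],[-0.62,-0.55,0],[-0.62,-0.55,0]]' --delta_rot '[[0,0,0.05],[0,0,0.1],[0,0,0.15],[0,0,0.2],[0,0,0.25]]'

```text
clock: 2.18
position: [0.5101, -0.0145, 0.2311]
tool_rot: [-3.141, 0.0, 2.147]
force: [-0.7, 1.4, 0.1]
grip_width: 0.0856
finger_force: 0.0
```

Emit:
apply_moves --linear '[[0,0,0],[0,0,0],[0,0,0],[0,0,0],[0,0,0]]' --delta_rot '[[0,0,0.05],[0,0,0.1],[0,0,0.164],[0,0,0.164],[0,0,0.164]]'

```text
clock: 2.6
position: [0.5098, -0.0127, 0.2311]
tool_rot: [-3.141, 0.0, 1.815]
force: [0.2, 0.7, 0.1]
grip_width: 0.0853
finger_force: 0.0
```

```bash
cat >> h.py <<'E'
from scipy.spatial.transform import Rotation as Ro
def wgrab():
    s=monitor.observe(); im,d=optics.grab_frame("wrist"); c=optics.camera_info("wrist")
    T=np.eye(4); T[:3,:3]=Ro.from_euler("xyz",s["tool_rot"]).as_matrix(); T[:3,3]=s["position"]
    return s,im,d,c,T@np.array(c["T_tool_cam"])
def wray(c,T,uv,z):
    uv=np.atleast_2d(uv).astype(float)
    r=np.c_[(uv[:,0]-c["cx"])/c["fx"],(uv[:,1]-c["cy"])/c["fy"],np.ones(len(uv))]@T[:3,:3].T
    return T[:3,3]+r*((z-T[2,3])/r[:,2])[:,None]
E
python3 - <<'E'
from h import *
s,im,d,c,T=wgrab(); save("w1",im); np.savez("w1.npz",im=im,d=d,T=T)
print(c["fx"],c["cx"],c["cy"],T[:3,3])
for col in("red","green","blue"):
    for cc,st,m in blobs(im,col,100):
        v,u=np.nonzero(m); r=cv2.minAreaRect((wray(c,T,np.c_[u,v],.01)[:,:2]*1000).astype(np.float32)); print(col,cc.round(1),st[4],r)
E
```

```text
352.5902199046722 277.62575289845887 201.56694377203831 [0.49036943 0.0690587  0.37426492]
red [272.2 161.2] 2826 ((504.5049133300781, -11.545394897460938), (46.65711975097656, 67.46690368652344), 14.03396987915039)
red [349.3 361.7] 629 ((663.5654907226562, -244.35997009277344), (83.79692840576172, 17.07106590270996), 87.43968200683594)
green [366.8 265.6] 1525 ((645.453369140625, -105.89796447753906), (67.63128662109375, 45.22104263305664), 87.04894256591797)
green [393.8 263.8] 211 ((670.6486206054688, -94.08612060546875), (22.95054054260254, 16.575103759765625), 88.36992645263672)
green [374.8 300.1] 164 ((662.5031127929688, -144.3238525390625), (12.49072265625, 42.30092239379883), 17.312353134155273)
blue [428.6 189.3] 1080 ((674.9459838867188, -1.3897171020507812), (77.8626708984375, 17.323505401611328), 87.14923095703125)
```

View pics/w1.png

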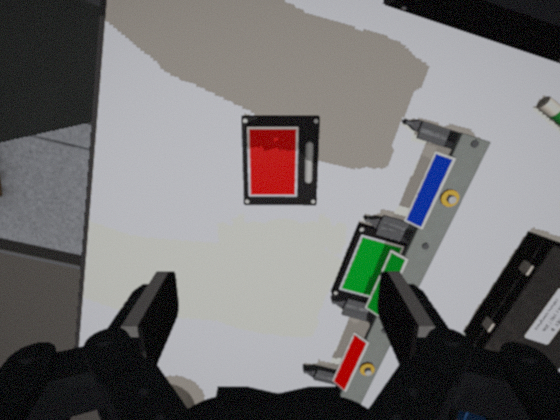

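The wrist view is sharp. The red cassette spans about (241,115)-(320,205) with its ridge at (309,162), facing the rack. The red label is at (349,362), and the open fingers are at (160,310) and (400,310).

```bash
python3 - <<'E'
from h import *
f=np.load("w1.npz"); im,d,T=f["im"],f["d"],f["T"]; c=optics.camera_info("wrist")
m=(im[105:215,232:330].min(2)<70).astype(np.uint8)
cs,_=cv2.findContours(m,cv2.RETR_EXTERNAL,cv2.CHAIN_APPROX_NONE); q=max(cs,key=cv2.contourArea)[:,0]+[232,105]
print(q.min(0),q.max(0),"cassette",cv2.minAreaRect((wray(c,T,q,.01)[:,:2]*1000).astype(np.float32)))
# ridge
g=im.min(2); sub=g[135:190,303:317]; v,u=np.nonzero(sub>110); print("ridge",wray(c,T,[[u.mean()+303,v.mean()+135]],.014),len(u))
# labels by depth
for n,col,(cx,cy) in(("red","red",(349,362)),("blue","blue",(428,189)),("greenwin","green",(358,268))):
    mm=[b[2] for b in blobs(im,col,100) if abs(b[0][0]-cx)<14 and abs(b[0][1]-cy)<10]
    for m in mm:
        v,u=np.nonzero(m&(d>0)); k=d[v,u]
        p=np.c_[(u-c["cx"])/c["fx"]*k,(v-c["cy"])/c["fy"]*k,k]@T[:3,:3].T+T[:3,3]
        print(n,p.mean(0).round(4),np.percentile(p,[2,98],0).round(4).tolist())
# finger tips depth
for (u,v) in((160,285),(398,285),(165,280),(392,280)):
    k=d[v,u]; print("finger",(u,v),np.r_[np.array([(u-c["cx"])/c["fx"]*k,(v-c["cy"])/c["fy"]*k,k,1])]@np.linalg.inv(np.eye(4)) @ (np.array(c["T_tool_cam"]).T))
k=im[0:420,0:560]
save("w1c",cv2.resize(im[100:400,290:500],None,fx=2,fy=2,interpolation=cv2.INTER_CUBIC))
E
```

```text
[242 116] [318 204] cassette ((512.1914672851562, -8.823486328125), (77.79052734375, 94.08243560791016), 13.83510971069336)
ridge [[ 0.54237614 -0.00780084  0.014     ]] 170
red [ 0.6484 -0.2154  0.0419] [[0.6424, -0.2501, 0.0371], [0.6541, -0.1824, 0.047]]
blue [0.6588 0.0064 0.0421] [[0.653, -0.0283, 0.0371], [0.6647, 0.039, 0.0468]]
greenwin [ 0.6399 -0.1035  0.0112] [[0.6231, -0.1372, 0.0097], [0.6578, -0.0725, 0.0127]]
finger (160, 285) [ 0.01077453 -0.04360307 -0.02727018  1.        ]
finger (398, 285) [ 0.01178161  0.04582917 -0.02875943  1.        ]
finger (165, 280) [ 0.01040895 -0.04299852 -0.02313897  1.        ]
finger (392, 280) [ 0.01092003  0.04518053 -0.02386624  1.        ]
```

View pics/w1c.png

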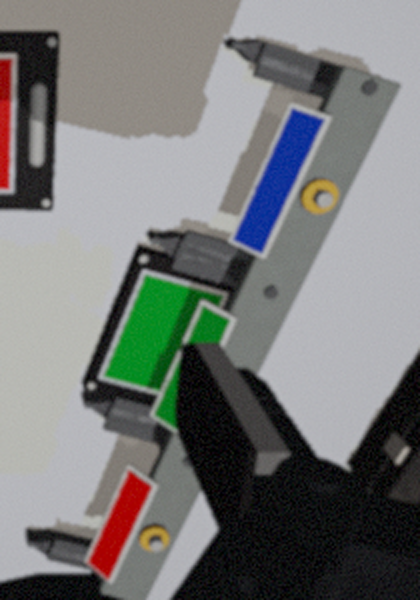

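Emit:
apply_moves --linear '[[0,0,0.25],[0.01,0.02,0.6],[0.01,0.023,1],[0.01,0.023,1],[0.01,0.023,1]]' --delta_rot '[[0,0,0],[0,0,0],[0,0,0],[0,0,0],[0,0,0]]'

```text
clock: 3.07
position: [0.511, -0.0118, 0.1308]
tool_rot: [-3.138, -0.0, 1.814]
force: [-0.1, -0.6, 0.6]
grip_width: 0.0855
finger_force: 0.0
```

Emit:
apply_moves --linear '[[0,0,0.3],[0,0,0.6],[0,0,0.8],[0,0,0.8],[0,0,0.8]]' --delta_rot '[[0,0,0],[0,0,0],[0,0,0],[0,0,0],[0,0,0]]'

```text
clock: 3.48
position: [0.5127, -0.0116, 0.0531]
tool_rot: [3.141, -0.0, 1.812]
force: [0.1, -0.7, 1.1]
grip_width: 0.0855
finger_force: 0.0
```

```bash
python3 - <<'E'
from h import *
s,im,d,c,T=wgrab(); save("w2",im); np.savez("w2.npz",im=im,d=d,T=T); print(s["position"],s["tool_rot"])
m=(im.min(2)<70).astype(np.uint8)
for cc,st,mm in blobs(im,"red",300): print(cc,st)
E
```

```text
[ 0.51267501 -0.01164363  0.05305947] [ 3.14061768e+00 -2.57995997e-06  1.81234411e+00]
[262.1179011 227.4371626] [ 218  173   88  112 9262]
```

View pics/w2.png

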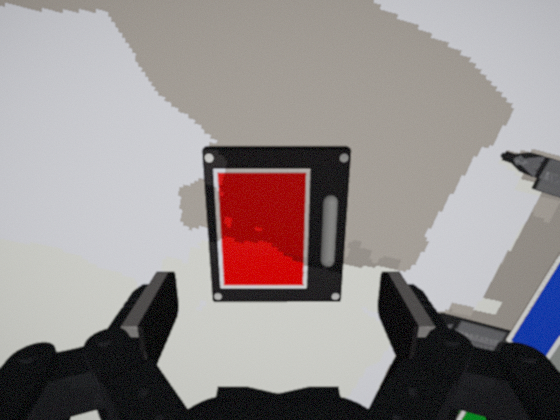

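The wrist view shows the cassette with corners at about (204,148), (350,148), (341,301) and (212,301). It is centred between the finger pads at about 177 and 380.

```bash
python3 - <<'E'
from h import *
f=np.load("w2.npz"); im,T=f["im"],f["T"]; c=optics.camera_info("wrist")
m=(im[135:310,195:365].min(2)<70).astype(np.uint8)
m=cv2.morphologyEx(m,cv2.MORPH_OPEN,np.ones((5,5)))
cs,_=cv2.findContours(m,cv2.RETR_EXTERNAL,cv2.CHAIN_APPROX_NONE); q=max(cs,key=cv2.contourArea)[:,0]+[195,135]
W=wray(c,T,q,.01); Rt=Ro.from_euler("xyz",monitor.observe()["tool_rot"]).as_matrix(); p=monitor.observe()["position"]
r=cv2.minAreaRect((W[:,:2]*1000).astype(np.float32)); print(r)
print("in tool",((np.r_[np.array(r[0])/1000,.01]-p)@Rt).round(4))
E
```

```text
((511.9976806640625, -8.528244018554688), (78.62381744384766, 94.88150787353516), 13.84480094909668)
in tool [ 0.0033 -0.0004  0.0436]
```

Emit:
apply_moves --linear '[[0.02,-0.005,0.2],[0.03,-0.008,0.4],[0.03,-0.008,0.5],[0.03,-0.008,0.5],[0.03,-0.008,0.5]]' --delta_rot '[[0,0,0],[0,0,0],[0,0,0],[0,0,0],[0,0,0]]'

```text
clock: 3.95
position: [0.511, -0.0089, 0.0025]
tool_rot: [3.141, 0.0, 1.812]
force: [-0.1, -0.8, 0.7]
grip_width: 0.0854
finger_force: 0.0
```

Emit:
apply_moves --linear '[[0,0,0.02],[0,0,0.04],[0,0,0.06],[0,0,0.07],[0,0,0.07]]' --delta_rot '[[0,0,0],[0,0,0],[0,0,0],[0,0,0],[0,0,0]]'

```text
clock: 4.37
position: [0.5103, -0.0087, -0.0057]
tool_rot: [-3.142, -0.0, 1.812]
force: [0.4, 0.1, 0.2]
grip_width: 0.0853
finger_force: 0.0
```

Emit:
apply_moves --linear '[[0,0,0.01],[0,0,0.02],[0,0,0.03],[0,0,0.04],[0,0,0.04]]' --delta_rot '[[0,0,0],[0,0,0],[0,0,0],[0,0,0],[0,0,0]]'

```text
clock: 4.78
position: [0.5102, -0.0087, -0.0099]
tool_rot: [-3.141, -0.0, 1.812]
force: [-0.9, -0.4, -0.1]
grip_width: 0.0853
finger_force: 0.0
```

Emit:
apply_moves --linear '[[0,0,0],[0,0,0],[0,0,0],[0,0,0],[0,0,0]]' --delta_rot '[[0,0,0],[0,0,0],[0,0,0],[0,0,0],[0,0,0]]' --gripper 0.7 --force 30

```text
clock: 5.2
position: [0.5103, -0.0088, -0.0096]
tool_rot: [-3.142, -0.0, 1.812]
force: [-1.5, 0.7, 5.3]
grip_width: 0.079
finger_force: 35.4
```

```bash
python3 - <<'E'
from h import *
f=np.load("w1.npz"); T=f["T"]; c=optics.camera_info("wrist")
W=wray(c,T,[[358.5,223.5],[332.5,298]],.01)[:,:2]; print(W)
th=-.0468; X=np.array([np.cos(th),np.sin(th)]); Y=np.array([-X[1],X[0]])
for n,p in(("rear",W.mean(0)),("redlab",[.6484,-.2154]),("bluelab",[.6588,.0064])): print(n,np.dot(p,X).round(4),np.dot(p,Y).round(4))
for n,uv in(("rail tip blue outer",(404,122)),("blue/green tip",(366,218)),("red tip",(305,368))): w=wray(c,T,[uv],.010)[0,:2]; print(n,w@X,w@Y)
print(X,Y)
E
```

```text
[[ 0.61429988 -0.05565054]
 [ 0.6144377  -0.15564997]]
rear 0.6186 -0.0768
redlab 0.6578 -0.1848
bluelab 0.6578 0.0372
rail tip blue outer 0.6204943021469049 0.09049562485389724
blue/green tip 0.6218345292267193 -0.018279156967111118
red tip 0.6224997036604661 -0.2375241684783858
[ 0.99890508 -0.04678292] [0.04678292 0.99890508]
```

Emit:
apply_moves --linear '[[-0.1,0,0],[-0.2,0,0],[-0.35,0,0],[-0.5,0.01,0],[-0.6,0.01,0]]' --delta_rot '[[0,0,0.02],[0,0,0.05],[0,0,0.08],[0,0,0.11],[0,0,0.1375]]'

```text
clock: 5.62
position: [0.5261, -0.0679, -0.0095]
tool_rot: [3.141, 0.0, 1.519]
force: [-1.5, 4.4, 8.2]
grip_width: 0.0789
finger_force: 37.3
```

Emit:
apply_moves --linear '[[0,0,0],[0,0,0],[0,0,0],[0,0,0],[0,0,0]]' --delta_rot '[[0,0,0],[0,0,0],[0,0,0],[0,0,0],[0,0,0]]'

```text
clock: 6.03
position: [0.5258, -0.0669, -0.0095]
tool_rot: [3.141, 0.001, 1.525]
force: [1.1, -3.4, 5.5]
grip_width: 0.079
finger_force: 37.1
```

Emit:
apply_moves --linear '[[-0.12,0.03,0],[-0.26,0.07,0],[-0.4,0.11,0],[-0.55,0.15,0],[-0.7,0.2,0]]' --delta_rot '[[0,0,0],[0,0,0],[0,0,0],[0,0,0],[0,0,0]]'

```text
clock: 6.45
position: [0.5424, -0.1366, -0.0095]
tool_rot: [-3.141, -0.001, 1.527]
force: [-0.5, 5.1, 9.4]
grip_width: 0.0788
finger_force: 37.5
```

Emit:
apply_moves --linear '[[-0.15,0.05,0],[-0.3,0.1,0],[-0.45,0.16,0],[-0.6,0.21,0],[-0.72,0.25,0]]' --delta_rot '[[0,0,0],[0,0,0],[0,0,0],[0,0,0],[0,0,0]]'

```text
clock: 6.87
position: [0.5642, -0.2104, -0.0095]
tool_rot: [-3.142, -0.001, 1.526]
force: [-1.3, 8.1, 11.9]
grip_width: 0.0792
finger_force: 37.9
```

```bash
python3 - <<'E'
from h import *
s,im,d,c,T=wgrab(); save("w3",im); np.savez("w3.npz",im=im,d=d,T=T); print(s["position"],s["tool_rot"],s["force"],s["finger_force"])
E
```

```text
[ 0.56424414 -0.21042088 -0.00952629] [-3.14153833e+00 -9.17598271e-04  1.52566452e+00] [-1.32888257  8.05787746 11.86347227] 37.87651777267456
```

View pics/w3.png

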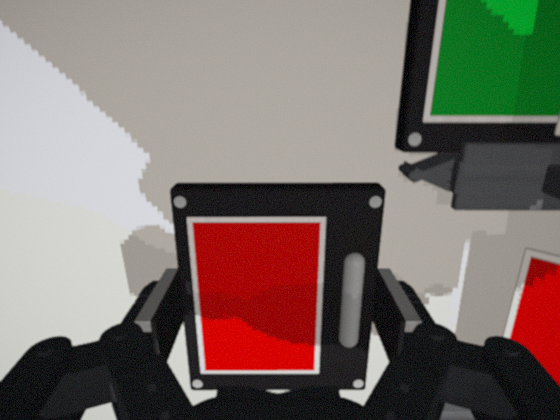

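The wrist view shows the held cassette with its +y edge along row 184, cols 172-384. The left rail tip of the red bay is at (401,169), and the green cassette's corner is at (397,150). The cassette is just ahead of the bay and aligned.

```bash
python3 - <<'E'
from h import *
f=np.load("w3.npz"); im,T=f["im"],f["T"]; c=optics.camera_info("wrist")
th=-.0468; M=np.array([[np.cos(th),-np.sin(th)],[np.sin(th),np.cos(th)]])
g=im.min(2).astype(float); 
# +y edge of cassette : per column dark transition
P=[]
for u in range(190,372,4):
    col=cv2.GaussianBlur(g,(3,3),0)[172:200,u]; k=np.argmin(np.diff(col)); P.append((u,172+k+.5))
P=np.array(P); E=wray(c,T,P,.010)[:,:2]@M
k=np.polyfit(E[:,0],E[:,1],1); print("edge v median",np.median(E[:,1]),"slope deg",np.degrees(k[0]))
for n,uv,z in(("tip",(401,169),.008),("green corner",(397,150),.01),("cas front L",(384,185),.01),("cas rear L",(172,185),.01)): print(n,wray(c,T,[uv],z)[0,:2]@M)
# green rear edge and green right edge
P=[]
for v in range(20,120,4):
    r=cv2.GaussianBlur(g,(3,3),0)[v,390:430]; P.append((390+np.argmin(np.diff(r))+.5,v))
G=wray(c,T,P,.01)[:,:2]@M; k=np.polyfit(G[:,1],G[:,0],1); print("green rear u",np.median(G[:,0]),"slope",np.degrees(k[0]))
print("tcp",monitor.observe()["position"][:2]@M)
# white/red label near edge
for cc,st,m in blobs(im,"red",300): print(cc,st)
E
```

```text
edge v median -0.1347304759615619 slope deg 0.13848498404450976
tip [ 0.61924484 -0.13007339]
green corner [ 0.61632106 -0.12272169]
cas front L [ 0.61301752 -0.13558549]
cas rear L [ 0.53564577 -0.13577282]
green rear u 0.6152371933087467 slope -0.12413804488476152
tcp [ 0.57387712 -0.18658016]
[257.49318485 294.01786439] [  193   223   127   147 17241]
[540.52100024 316.04127215] [ 510  258   50  129 4119]
```

Emit:
apply_moves --linear '[[-0.01,0,0],[-0.022,0.04,0],[-0.022,0.08,0],[-0.022,0.12,0],[-0.022,0.16,0]]' --delta_rot '[[0,0,0],[0,0,0],[0,0,0],[0,0,0],[0,0,0]]'

```text
clock: 7.33
position: [0.5789, -0.213, -0.0095]
tool_rot: [-3.14, -0.0, 1.525]
force: [-9.5, 0.3, 13.8]
grip_width: 0.0791
finger_force: 39.2
```

Emit:
apply_moves --linear '[[0,0,0],[0,0,0],[0,0,0],[0,0,0],[0,0,0]]' --delta_rot '[[0,0,0],[0,0,0],[0,0,0],[0,0,0],[0,0,0]]' --gripper 1

```text
clock: 7.75
position: [0.5796, -0.2135, -0.0098]
tool_rot: [-3.141, -0.0, 1.524]
force: [0.5, 0.6, -0.5]
grip_width: 0.0853
finger_force: 0.0
```

Emit:
apply_moves --linear '[[0,0,-0.1],[0,0,-0.3],[0,0,-0.6],[0,0,-0.9],[0,0,-0.9]]' --delta_rot '[[0,0,0],[0,0,0],[0,0,0],[0,0,0],[0,0,0]]'

```text
clock: 8.17
position: [0.582, -0.2149, 0.0862]
tool_rot: [3.135, 0.002, 1.523]
force: [0.5, -0.3, -0.0]
grip_width: 0.0854
finger_force: 0.0
```

Emit:
apply_moves --linear '[[0,-0.15,0],[0,-0.3,0],[0,-0.45,0],[0,-0.6,0],[0,-0.66,0]]' --delta_rot '[[0,0,-0.05],[0,0,-0.1],[0,0,-0.15],[0,0,-0.2],[0,0,-0.25]]' --gripper 0.41

```text
clock: 8.58
position: [0.512, -0.2108, 0.081]
tool_rot: [-3.141, -0.0, 2.052]
force: [1.3, -0.2, -0.4]
grip_width: 0.06
finger_force: 0.0
```

Emit:
apply_moves --linear '[[0,0,0],[0,0,0],[0,0,0],[0,0,0],[0,0,0]]' --delta_rot '[[0,0,-0.05],[0,0,-0.1],[0,0,-0.15],[0,0,-0.2],[0,0,-0.25]]'

```text
clock: 9.0
position: [0.5139, -0.2108, 0.0811]
tool_rot: [-3.141, 0.001, 2.576]
force: [1.0, 0.3, -0.0]
grip_width: 0.0603
finger_force: 0.0
```

Emit:
apply_moves --linear '[[0,0,0],[0,0,0],[0,0,0],[0,0,0],[0,0,0]]' --delta_rot '[[0,0,-0.05],[0,0,-0.1],[0,0,-0.15],[0,0,-0.2],[0,0,-0.25]]'

```text
clock: 9.42
position: [0.5138, -0.2109, 0.081]
tool_rot: [-3.141, 0.0, 3.1]
force: [0.4, -0.6, -0.8]
grip_width: 0.0605
finger_force: 0.0
```

Emit:
apply_moves --linear '[[0,0,0],[0,0,0],[0,0,0],[0,0,0],[0,0,0]]' --delta_rot '[[0,0,0],[0,0,0],[0,0,0],[0,0,0],[0,0,0]]'

```text
clock: 9.83
position: [0.5139, -0.2105, 0.0804]
tool_rot: [-3.141, -0.0, 3.093]
force: [1.3, 0.6, -0.4]
grip_width: 0.0599
finger_force: 0.0
```

```bash
python3 - <<'E'
from h import *
s,im,d,c,T=wgrab(); save("w4",im); np.savez("w4.npz",im=im,d=d,T=T); print(s["position"],s["tool_rot"],s["qpos"].round(2) if hasattr(s["qpos"],"round") else s["qpos"],s["grip_width"])
E
```

```text
[ 0.51386432 -0.21052268  0.0803823 ] [-3.14137601e+00 -2.75088220e-05  3.09302581e+00] [ 0.37  0.62 -0.13  1.9   0.13  0.63  1.69] 0.059865344341605536
```

View pics/w4.png

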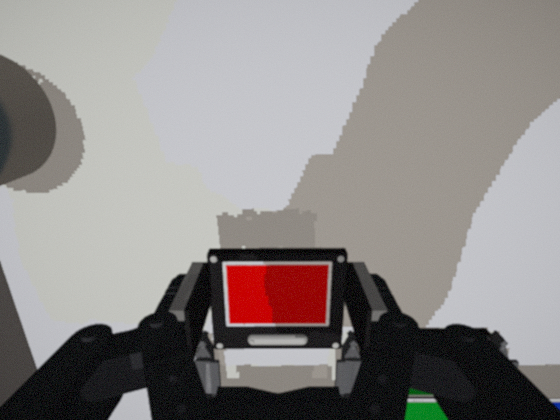

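The wrist view has the robot side up. The cassette sits centred in the bay entrance, its rear edge along row 248 (cols 208-347), between the fingers at cols 193 and 365. The mug is well clear at the left.

```bash
python3 - <<'E'
from h import *
f=np.load("w4.npz"); im,T=f["im"],f["T"]; c=optics.camera_info("wrist")
th=-.0468; M=np.array([[np.cos(th),-np.sin(th)],[np.sin(th),np.cos(th)]])
g=cv2.GaussianBlur(im.min(2).astype(np.float32),(3,3),0); P=[]
for u in range(222,336,4): P.append((u,240+np.argmin(np.diff(g[240:256,u]))+.5))
E=wray(c,T,P,.01)[:,:2]@M; k=np.polyfit(E[:,1],E[:,0],1)
print("rear u",np.median(E[:,0]),"yaw rel rack deg",-np.degrees(k[0]))
print("corners",wray(c,T,[(208,249),(347,249)],.01)[:,:2]@M,"tcp",np.array(T[:2,3]),monitor.observe()["position"][:2]@M)
E
```

```text
rear u 0.5460409339712436 yaw rel rack deg 0.47941062516661936
corners [[ 0.54703316 -0.23260732]
 [ 0.54716886 -0.13927254]] tcp [ 0.43081949 -0.2062371 ] [ 0.52314899 -0.18625904]
```

Emit:
apply_moves --linear '[[0,0,0.2],[0,0,0.45],[0,0,0.65],[0,0,0.75],[0,0,0.78]]' --delta_rot '[[0,0,0],[0,0,0],[0,0,0],[0,0,0],[0,0,0]]'

```text
clock: 10.3
position: [0.5131, -0.2102, 0.0008]
tool_rot: [3.141, -0.002, 3.094]
force: [-0.6, 0.3, 0.2]
grip_width: 0.0601
finger_force: 0.0
```

Emit:
apply_moves --linear '[[0,0,0.01],[0,0,0.02],[0,0,0.03],[0,0,0.04],[0,0,0.05]]' --delta_rot '[[0,0,0],[0,0,0],[0,0,0],[0,0,0],[0,0,0]]'

```text
clock: 10.72
position: [0.5142, -0.2108, -0.0021]
tool_rot: [-3.141, 0.001, 3.094]
force: [-0.2, 0.3, -0.3]
grip_width: 0.06
finger_force: 0.0
```

Emit:
apply_moves --linear '[[-0.05,0,0],[-0.1,0,0],[-0.16,0,0],[-0.22,0,0],[-0.28,0,0]]' --delta_rot '[[0,0,0],[0,0,0],[0,0,0],[0,0,0],[0,0,0]]'

```text
clock: 11.13
position: [0.5424, -0.2119, -0.0027]
tool_rot: [-3.142, -0.0, 3.095]
force: [-2.4, 0.5, 1.4]
grip_width: 0.0602
finger_force: 0.9
```

Emit:
apply_moves --linear '[[-0.05,0,0],[-0.1,0,0],[-0.15,0,0],[-0.2,0,0],[-0.25,0,0]]' --delta_rot '[[0,0,0],[0,0,0],[0,0,0],[0,0,0],[0,0,0]]'

```text
clock: 11.55
position: [0.5672, -0.2131, -0.0027]
tool_rot: [-3.142, -0.0, 3.094]
force: [-1.3, -0.2, 0.6]
grip_width: 0.0601
finger_force: 0.6
```

Emit:
apply_moves --linear '[[-0.02,0,0],[-0.04,0,0],[-0.06,0,0],[-0.08,0,0],[-0.1,0,0]]' --delta_rot '[[0,0,0],[0,0,0],[0,0,0],[0,0,0],[0,0,0]]'

```text
clock: 11.97
position: [0.5769, -0.2136, -0.0027]
tool_rot: [-3.142, -0.0, 3.094]
force: [0.1, 0.2, -1.1]
grip_width: 0.0602
finger_force: 0.4
```

Emit:
apply_moves --linear '[[-0.01,0,0],[-0.02,0,0],[-0.03,0,0],[-0.04,0,0],[-0.05,0,0]]' --delta_rot '[[0,0,0],[0,0,0],[0,0,0],[0,0,0],[0,0,0]]'

```text
clock: 12.38
position: [0.5818, -0.2138, -0.0027]
tool_rot: [-3.142, -0.0, 3.094]
force: [-1.8, 1.0, -0.5]
grip_width: 0.06
finger_force: 0.5
```

Emit:
apply_moves --linear '[[-0.01,0,0],[-0.02,0,0],[-0.03,0,0],[-0.04,0,0],[-0.04,0,0]]' --delta_rot '[[0,0,0],[0,0,0],[0,0,0],[0,0,0],[0,0,0]]'

```text
clock: 12.8
position: [0.5853, -0.214, -0.0028]
tool_rot: [3.142, -0.001, 3.094]
force: [-4.7, 0.8, 3.2]
grip_width: 0.0601
finger_force: 2.3
```

Emit:
apply_moves --linear '[[-0.01,0,0],[-0.02,0,0],[-0.03,0,0],[-0.03,0,0],[-0.03,0,0]]' --delta_rot '[[0,0,0],[0,0,0],[0,0,0],[0,0,0],[0,0,0]]'

```text
clock: 13.22
position: [0.5889, -0.2141, -0.0027]
tool_rot: [-3.142, 0.0, 3.094]
force: [-2.9, -0.4, -0.8]
grip_width: 0.0599
finger_force: 1.0
```

Emit:
apply_moves --linear '[[-0.005,0,0],[-0.01,0,0],[-0.015,0,0],[-0.02,0,0],[-0.02,0,0]]' --delta_rot '[[0,0,0],[0,0,0],[0,0,0],[0,0,0],[0,0,0]]'

```text
clock: 13.63
position: [0.591, -0.2143, -0.0027]
tool_rot: [-3.142, 0.0, 3.094]
force: [-1.3, -0.9, -0.2]
grip_width: 0.0602
finger_force: 0.5
```

Emit:
apply_moves --linear '[[-0.005,0,0],[-0.01,0,0],[-0.015,0,0],[-0.02,0,0],[-0.02,0,0]]' --delta_rot '[[0,0,0],[0,0,0],[0,0,0],[0,0,0],[0,0,0]]'

```text
clock: 14.05
position: [0.593, -0.2143, -0.0027]
tool_rot: [-3.142, 0.0, 3.095]
force: [-0.7, -0.7, 0.1]
grip_width: 0.0606
finger_force: 0.2
```

Emit:
apply_moves --linear '[[-0.005,0,0],[-0.01,0,0],[-0.015,0,0],[-0.02,0,0],[-0.02,0,0]]' --delta_rot '[[0,0,0],[0,0,0],[0,0,0],[0,0,0],[0,0,0]]'

```text
clock: 14.47
position: [0.5949, -0.2144, -0.0027]
tool_rot: [-3.142, 0.0, 3.095]
force: [-0.1, -0.1, -0.0]
grip_width: 0.0601
finger_force: 0.1
```

Emit:
apply_moves --linear '[[-0.004,0,0],[-0.008,0,0],[-0.012,0,0],[-0.015,0,0],[-0.015,0,0]]' --delta_rot '[[0,0,0],[0,0,0],[0,0,0],[0,0,0],[0,0,0]]'

```text
clock: 14.88
position: [0.5963, -0.2145, -0.0027]
tool_rot: [-3.142, 0.0, 3.095]
force: [-0.9, 0.3, 0.1]
grip_width: 0.0604
finger_force: 0.6
```

Emit:
apply_moves --linear '[[-0.004,0,0],[-0.008,0,0],[-0.012,0,0],[-0.015,0,0],[-0.015,0,0]]' --delta_rot '[[0,0,0],[0,0,0],[0,0,0],[0,0,0],[0,0,0]]'

```text
clock: 15.3
position: [0.597, -0.2146, -0.0028]
tool_rot: [3.142, -0.002, 3.094]
force: [-6.4, 0.7, 5.1]
grip_width: 0.0604
finger_force: 3.3
```

Emit:
apply_moves --linear '[[-0.004,0,0],[-0.008,0,0],[-0.012,0,0],[-0.015,0,0],[-0.015,0,0]]' --delta_rot '[[0,0,0],[0,0,0],[0,0,0],[0,0,0],[0,0,0]]'

```text
clock: 15.72
position: [0.5971, -0.2146, -0.003]
tool_rot: [3.141, -0.004, 3.094]
force: [-14.8, 1.8, 10.4]
grip_width: 0.0605
finger_force: 7.3
```

Emit:
apply_moves --linear '[[0.02,0,0],[0.05,0,0],[0.12,0,0],[0.2,0,0],[0.3,0,0]]' --delta_rot '[[0,0,0],[0,0,0],[0,0,0],[0,0,0],[0,0,0]]'

```text
clock: 16.13
position: [0.5687, -0.2131, -0.0027]
tool_rot: [3.142, 0.0, 3.095]
force: [-0.1, 0.6, -0.7]
grip_width: 0.0602
finger_force: 0.0
```

Emit:
apply_moves --linear '[[0.1,0,-0.1],[0.25,0,-0.35],[0.4,0,-0.6],[0.5,0,-0.8],[0.5,0,-0.8]]' --delta_rot '[[0,0,0],[0,0,0],[0,0,0],[0,0,0],[0,0,0]]'

```text
clock: 16.55
position: [0.5185, -0.2118, 0.0808]
tool_rot: [-3.14, 0.003, 3.093]
force: [0.8, -0.9, 0.6]
grip_width: 0.0601
finger_force: 0.0
```

Emit:
apply_moves --linear '[[0.1,0,-0.2],[0.2,0,-0.4],[0.3,0,-0.5],[0.3,0,-0.5],[0.3,0,-0.5]]' --delta_rot '[[0,0,0],[0,0,0],[0,0,0],[0,0,0],[0,0,0]]'

```text
clock: 16.97
position: [0.4893, -0.2096, 0.1274]
tool_rot: [-3.141, 0.001, 3.094]
force: [0.2, 0.1, 0.2]
grip_width: 0.0601
finger_force: 0.0
```

```bash
python3 - <<'E'
from h import *
s,im,d,c,T=wgrab(); np.savez("w5.npz",im=im,d=d,T=T); print(s["position"])
st,_=optics.grab_frame("top"); sc,ds=optics.grab_frame("scene"); np.savez("s5.npz",t=st,s=sc)
a=cv2.resize(sc[160:270,220:400],(654,400),interpolation=cv2.INTER_CUBIC)
b=cv2.resize(im[220:420,100:560],(460,200)); 
out=np.zeros((600,654,3),np.uint8); out[:400]=a; out[400:600,:460]=b; save("chk",out)
E
```

```text
[ 0.48932711 -0.20964217  0.12742971]
```

View pics/chk.png

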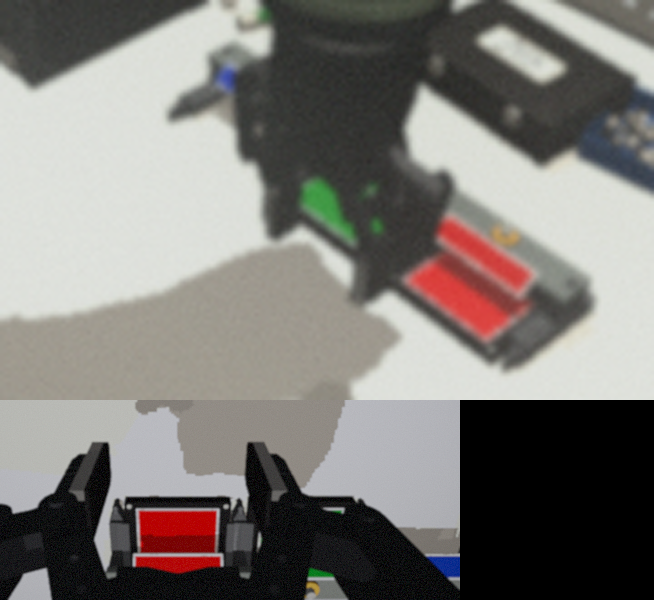

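The composite shows the red cassette seated under the bridge like the green one. In the wrist part, its rear edge is at about row 317 and the green cassette's rear corner shows at about (452,317). I'll compare the two edges numerically.

```bash
python3 - <<'E'
from h import *
f=np.load("w5.npz"); im,T=f["im"],f["T"]; c=optics.camera_info("wrist")
th=-.0468; M=np.array([[np.cos(th),-np.sin(th)],[np.sin(th),np.cos(th)]])
g=cv2.GaussianBlur(im.min(2).astype(np.float32),(3,3),0)
def edge(us):
    P=[]
    for u in us:
        df=np.diff(g[306:328,u]); k=int(np.argmin(df)); 
        o=0.5*(df[k-1]-df[k+1])/(df[k-1]-2*df[k]+df[k+1]+1e-9) if 0<k<len(df)-1 else 0
        P.append((u,306+k+.5+o))
    return np.array(P)
for n,us in(("red",range(240,318,3)),("green",range(426,452,2))):
    P=edge(us); W=wray(c,T,P,.01)[:,:2]@M; print(n,P[:,1].round(1).tolist(),"u",np.median(W[:,0]),"yaw",-np.degrees(np.polyfit(W[:,1],W[:,0],1)[0]))
t=np.load("s5.npz")["s"]; t0=np.load("scene0.npz")["im"]
for col in("red","green"): print([ (b[0].round(1),b[1][4]) for b in blobs(t,col)])
E
```

```text
red [316.4, 316.5, 316.4, 316.3, 316.0, 315.9, 316.2, 316.5, 316.5, 316.5, 316.5, 316.5, 316.5, 316.4, 316.4, 316.5, 316.4, 316.4, 316.5, 316.4, 316.5, 316.5, 316.4, 316.5, 316.4, 316.4] u 0.6121744605591201 yaw -0.18774338289694456
green [316.0, 316.1, 316.1, 316.2, 316.1, 316.1, 316.1, 316.2, 316.1, 316.1, 316.0, 316.0, 316.1] u 0.6118787416428887 yaw 0.03348354007114026
[(array([141.3, 189.4]), np.int32(116)), (array([352.3, 229.3]), np.int32(147)), (array([347.7, 240.6]), np.int32(308))]
[(array([308.7, 215.2]), np.int32(57))]
```

```bash
python3 -c "
from workcell import workorder; print(workorder.job_done())"
```

```text
the job is handed in; nothing more can be done
None
```

The red cassette is in the red-labelled bay, past the catch and against the back stop; its rear edge is level with the green cassette's to about 0.3 mm. The final push stopped at about 15 N, the arm was raised clear, and the job was handed in at about 17 s. No verdict came back.

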